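# Turn the grater plate round and seat it on the stand's pins

## Robot

A 6-joint arm with a two-finger parallel gripper is mounted at the origin on a cart in front of the work surface, level with it; the furniture and walls round the work are solid. World frame = base frame: x ahead of the robot, y to its left, z up, the work surface at z = 0. Lengths are in m, angles in rad, forces in N, time in s.
With the tool pointing down it reaches from about 0.3 to 0.875 m from the base axis. Payload 6.4 kg.
Tool frame: the origin (TCP) lies at the very end of the fingers, on their centre line; the grasp point (between the pads) lies 19 mm behind it; z points along the fingers, y is the line along which they close (so a half turn about z gives the same grasp; the last joint's range is limited). The gripper opens to 88 mm and grips with 3 to 60 N. Pads are 18 mm wide; open, the fingers measure 123 mm over their backs; the gripper's body (75 mm by 187 mm) begins 45 mm behind the grasp point.
Start: joints at [-1.456, 0.181, 1.607, -0, 1.354, -0.206], TCP at [0.181, -0.546, 0.239] pointing down, gripper open.
Joint ranges: [-2.99, 2.99], [-0.89, 2.07], [0.3, 2.58], [-1.14, 4.28], [0, 2.63], [-3.12, 3.12]. Speed limits (rad/s): [2.57, 2.57, 3.01, 3.14, 3.14, 3.14].

## Interface

Orientations are given as a unit quaternion [x, y, z, w].
In Python, from workcell import status, snapshot, camera_model, workorder gives the robot as it stands. The module is installed in compiled form; this text tells all that it offers.
- The arm moves only by the tool play_rows, never from a script. Its argument "commands" is a list of rows, each a list of 7 numbers: the opening, from 0 (shut) to 1 (fully open), then the shift along the world's x, y, z in cm, then the turn, a rotation vector about the world's x, y, z in rad. A call has exactly 10 rows; each row shifts and turns the commanded pose from where the row before left it; what a row does not reach is not made up. A row lasts 1/10 s, in which the tool goes at most 50 mm and 8.59 degrees, less where a joint would pass 70% of its speed; a pose out of reach is approached as far as the arm can. A call is refused whole if a number of a shift passes 5 or a number of a turn 0.15, either way. A call with a gripper value outside its range is refused whole. The fingers move at their own pace and stop on an object; the grip force is fixed at half the most. Time passes only in rows, so rows that do not move let the fingers close, or fill a call up. It gives the time, the measured TCP pose, the force, the opening and the grip force at its end, in the units of the state.
- status.state(): the state, without advancing time (a new reading comes with each control period).
- snapshot(name): name is "scene" or "top" or "wrist"; returns the picture (420x560x3 uint8, red, green, blue); there is no depth.
- camera_model(name): a dict with "fx", "fy", "cx", "cy" (pixels), "R" (3x3) and "t" (3): a world point X has camera coordinates R X + t. Camera axes: x right, y down, z forward; pixel columns grow to the right and rows downward; lengths in m; the calibration is good to about 2 mm. A picture is of the moment at which its call begins: read the wrist's pose just before it. camera_model takes no time and is no camera call; for the wrist camera it gives the pose at the moment of the call.
- workorder.close_job(): hands the job in; it is judged then, once.
The state is a dict: "time": time; "qpos": joint angles; "dq": joint speeds; "joint_efforts": joint torques, N m; "eef_pos": TCP position; "tool_rot": TCP orientation; "wrist_force": force on the tool from outside, world axes, zero at the start; "moment": the same for the moment, N m; "width": finger opening in m; "grip_force": force on a finger pad.
Only numpy, scipy, OpenCV 4.12 (cv2) and the standard library are available. Lean on these libraries where they do the work, as an engineer would, in place of code of your own. Each camera call takes 0.05 s, during which the arm holds its last target. There are 200 camera calls.

## Task

The two-sided grater plate (orange frame on its coarse side, black frame on its fine side) stands on the worktop with its coarse side turned away from you. Pick it up, turn it round and lower it onto the two pins of the blue grater stand, fully home and upright, so that the orange coarse side faces the stand's catch tray, and let go of it. Leave the green slicing plate and the marble mortar where they are.

Things in the scene. Friction and masses are not known exactly. Their poses are not given: they have to be found in the camera images.
- grater_plate: Upright grater plate, loose, 0.25 kg, 146 wide (its y), 119 tall (z). Origin: centre of the foot's underside. White foot 36 deep (x), 26 high; above it a frame 16 thick, whose plain top bar (z 89 to 119) is the place to grip, across x. Coarse side (-x) framed orange, fine side (+x) black. Foot has four square sockets from below, 20 deep: 26 wide at y +-28, 15 wide at y +-56.
- coarse_side (a point): Point on the grater plate: middle of the foot's upper edge on the coarse (orange) side, 18 from the plate's middle plane, 26 above the foot's underside. Axes as the plate's.
- seat (a point): Fixed blue stand: middle of the white seat pad, on its top, 14 above the worktop. Its -x points to the catch tray (rim 21 high), y along the pad, z up. Two tapered dark pins stand 18 above the pad: 16 thick at y +28, 6 thick at y -56 (x 0). A plate fits with either side to the tray: seated when its origin is at this point, axes parallel; 4 to 5 play all round.
- slicer_plate: Slicing plate, bystander: same shape, size and origin as the grater plate, but with a green frame on both sides and three long slits. It stands beside the grater plate; the two may swap places.
- mortar: Round marble mortar (bowl), bystander, 131 across, 85 tall. Origin: middle of its underside. It stands at the front edge of the wall cabinet above, whose underside is 500 above the worktop; the plates and the stand are in the open in front of that cabinet.

How it is judged:
On the way:
1. the grater plate is lifted clear of the worktop (height (world z) of grater_plate above 0.04 m and contact force between the fingers and grater_plate above 0.5 N), for 0.2 s.
At the end, for the whole second after the job is handed in: The grater plate rests on the pins, released: its foot within 5 mm of the seat pad's height and 12 mm of its middle, upright within 0.1 rad, parallel to the pad within 0.2 rad, the coarse orange side towards the catch tray (horizontal distance between grater_plate and seat below 0.012 m and z of grater_plate in the frame of seat between -0.004 and 0.005 m and angle between grater_plate's own z axis and vertical below 0.1 rad and angle between the x axis of grater_plate and the x axis of seat, either way round below 0.2 rad and x of coarse_side in the frame of seat below -0.004 m and linear speed of grater_plate below 0.02 m/s and contact force between the fingers and grater_plate below 0.1 N); the robot touches nothing.
It fails at once if the green slicing plate is shifted by more than 20 mm or tipped (distance of slicer_plate from where it was at the start of the episode above 0.02 m or angle between slicer_plate's own z axis and vertical above 0.3 rad).
It fails at once if the mortar is shifted by more than 20 mm (distance of mortar from where it was at the start of the episode above 0.02 m).
It also fails if it takes over 38 s, if anything falls off the work surface, if the arm or the gripper's body presses on something with over 40 N, if the wrist force passes 120 N, or if a joint passes its speed limit or range.

## Working session

There is one attempt and no reset: what is moved stays moved. The work goes in short steps, Python scripts to look and compute and a tool call to move; the robot and the scene stay as the last step left them, time stands still between calls to the robot, and variables do not carry over. Pictures are saved under pics/ and viewed, at most 10 in all, crops included, and the job is handed in when it is done.

Besides the shell and the picture viewer there is one more tool, called by a JSON object that holds its "fn" and its "kwargs", one argument or row to a line. play_rows: Moves the arm, as the interface text tells. Its arguments: {"type":"object","properties":{"commands":{"type":"array"}},"required":["commands"]}

```bash
mkdir -p pics; python3 - <<'E'
from workcell import status, snapshot, camera_model
import cv2, numpy as np
s=status.state();print(s['time'],s['eef_pos'],s['tool_rot'],s['width'])
for n in ['scene','top']:
    im=snapshot(n);cv2.imwrite(f'pics/{n}0.png',im[:,:,::-1])
    c=camera_model(n);np.set_printoptions(precision=4,suppress=True);print(n,c)
E
```

```text
0.0 [ 0.18125362 -0.5451086   0.23782456] [ 9.87165760e-01  1.59696599e-01  3.46199571e-05 -8.70796485e-04] 0.08814789414634651
scene {'fx': 483.30973554323043, 'fy': 483.30973554323043, 'cx': 278.62731608865477, 'cy': 208.29605546467505, 'R': array([[-0.7151, -0.6988, -0.014 ],
       [-0.3513,  0.3766, -0.8572],
       [ 0.6043, -0.6081, -0.5148]]), 't': array([0.391 , 0.1942, 0.7827])}
top {'fx': 444.4383312468053, 'fy': 444.4383312468053, 'cx': 280.53816731391083, 'cy': 210.3460490766884, 'R': array([[ 0.0174, -0.9997, -0.0198],
       [-0.9907, -0.0146, -0.1356],
       [ 0.1352,  0.022 , -0.9906]]), 't': array([0.023 , 0.518 , 0.8718])}
```

View pics/scene0.png

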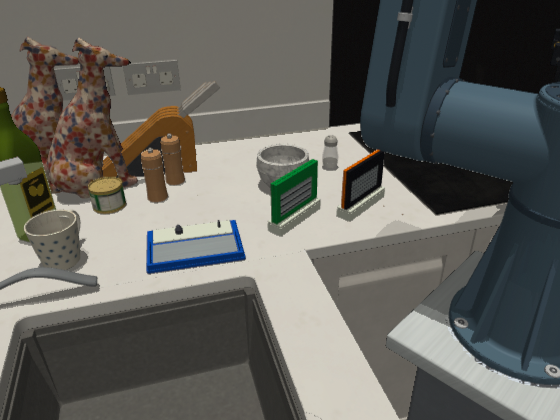

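View pics/top0.png

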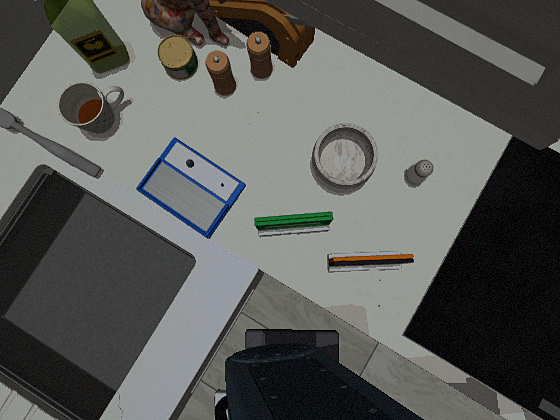

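Scene: grater plate (orange away from robot) at about (370,260) top / (362,185) scene. The green slicer is at (293,222) top, and the blue stand with its pins at (190,163) and (222,185) top. The tray is on the robot-facing side. Enlarging both views.

```bash
python3 - <<'E'
import cv2
a=cv2.imread('pics/top0.png')[130:280,130:420];cv2.imwrite('pics/topc.png',cv2.resize(a,None,fx=2.7,fy=2.7,interpolation=cv2.INTER_CUBIC))
a=cv2.imread('pics/scene0.png')[140:280,140:390];cv2.imwrite('pics/scenec.png',cv2.resize(a,None,fx=3.2,fy=3.2,interpolation=cv2.INTER_CUBIC))
E
```

```text
(no output)
```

View pics/topc.png

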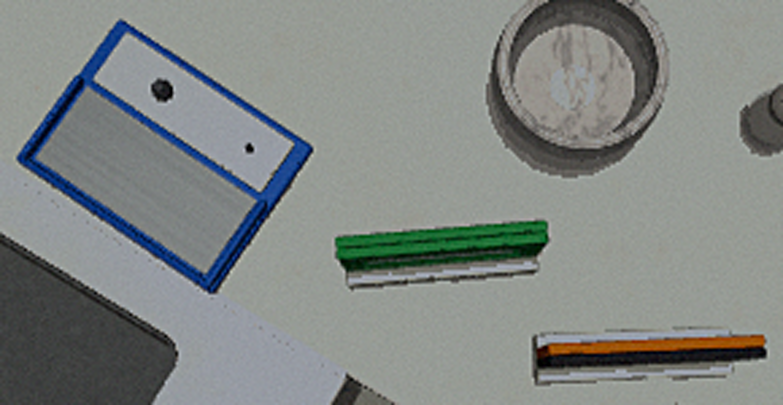

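View pics/scenec.png

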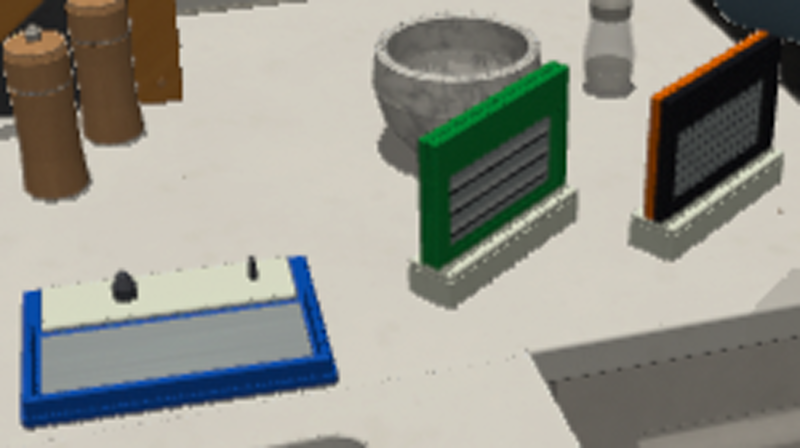

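Top crop: grater bar ends about (538,355) and (765,346), foot corners (534,336), (537,384), (731,375), (731,327). Pins at (162,90) and (249,148). Scene crop: bar left end (660,100), right end (771,37), pin tops (123,272) and (252,257).

```bash
cat > h.py <<'E'
import numpy as np, cv2
from workcell import camera_model
def P(n,c=None):
    c=c or camera_model(n);K=np.array([[c['fx'],0,c['cx']],[0,c['fy'],c['cy']],[0,0,1]]);return K,np.array(c['R']),np.array(c['t'])
def tri(*obs):
    A=[]
    for M,(u,v) in obs:
        Q=M[0]@np.c_[M[1],M[2]];A+=[u*Q[2]-Q[0],v*Q[2]-Q[1]]
    X=np.linalg.svd(np.array(A))[2][-1];return X[:3]/X[3]
def at(M,uv,z):
    d=M[1].T@np.linalg.inv(M[0])@[*uv,1];C=-M[1].T@M[2];return C+d*(z-C[2])/d[2]
E
python3 - <<'E'
from h import *
np.set_printoptions(precision=4,suppress=True)
T,S=P('top'),P('scene')
t=lambda u,v:(u/2.7+130-.3,v/2.7+130-.3); s=lambda u,v:(u/3.2+140-.3,v/3.2+140-.3)
for n,a,b in [('barL',(539,355),(660,100)),('barR',(765,346),(771,37)),('pinB',(162,90),(123,273)),('pinS',(249,148),(252,258)),('slL',(337,243),(428,140)),('slR',(548,230),(562,66)),('footLnear',(537,384),(672,260))]:
    print(n,tri((T,t(*a)),(S,s(*b))), at(T,t(*a),.119 if 'bar' in n or 'sl' in n else .032)[:2])
for c in [(534,336),(537,384),(731,375),(731,327)]: print('foot',at(T,t(*c),.02))
for c in [(125,22),(312,150),(213,292),(18,158)]: print('stand',at(T,t(*c),.014 if c[1]<155 and c[0]>100 else .021))
print('mortar',at(T,t(582,65),.085))
c=camera_model('wrist');print('wristcam',-np.array(c['R']).T@c['t'])
E
```

```text
barL [ 0.4121 -0.0622  0.1211] [ 0.4141 -0.0609]
barR [ 0.424  -0.2137  0.1119] [ 0.4227 -0.2125]
pinB [0.6164 0.2243 0.0316] [0.6149 0.2228]
pinS [0.5712 0.1546 0.0306] [0.5702 0.1538]
slL [0.4867 0.0761 0.1189] [0.488  0.0773]
slR [ 0.4987 -0.0678  0.1158] [ 0.4991 -0.0668]
footLnear [ 0.3953 -0.0695  0.0015] [ 0.3947 -0.0672]
foot [ 0.4307 -0.0659  0.02  ]
foot [ 0.3947 -0.0683  0.02  ]
foot [ 0.404  -0.2137  0.02  ]
foot [ 0.4399 -0.2144  0.02  ]
stand [0.6743 0.2591 0.014 ]
stand [0.5728 0.1072 0.014 ]
stand [0.4601 0.1791 0.021 ]
stand [0.562  0.3356 0.021 ]
mortar [ 0.6244 -0.0945  0.085 ]
wristcam [ 0.2537 -0.5214  0.3837]
```

{"fn": "play_rows", "kwargs": {
  "commands": [
    [1,2.36,4.07,0,0,0,0.131],
    [1,2.36,4.07,0,0,0,0.131],
    [1,2.36,4.07,0,0,0,0.131],
    [1,2.36,4.07,0,0,0,0.131],
    [1,2.36,4.07,0,0,0,0.131],
    [1,2.36,4.07,0,0,0,0.131],
    [1,2.36,4.07,0,0,0,0.131],
    [1,2.36,4.07,0,0,0,0.131],
    [1,2.36,4.07,0,0,0,0.131],
    [1,2.36,4.07,0,0,0,0.131]
  ]
}}

```text
time: 1.1
eef_pos: [0.4178, -0.1368, 0.2387]
tool_rot: [0.684, 0.73, -0.0, 0.0]
wrist_force: [1.1, 0.0, 0.5]
width: 0.0885
grip_force: 0.0
```

```bash
cat > look.py <<'E'
import sys,json
from h import *
from workcell import status,snapshot
s=status.state();c=camera_model('wrist');im=snapshot('wrist')
r=np.array(s['tool_rot']);from scipy.spatial.transform import Rotation as Ro
m=Ro.from_quat(r).as_matrix()
print(s['time'],np.round(s['eef_pos'],4),'psi',np.arctan2(m[1,1],m[0,1]).round(4),'z',m[:,2].round(3),'q',np.round(s['qpos'],2),'w',s['width'])
cv2.imwrite(f'pics/{sys.argv[1]}.png',im[:,:,::-1]);json.dump({k:np.array(v).tolist() for k,v in c.items()},open(f'pics/{sys.argv[1]}.json','w'))
E
python3 look.py w1
```

```text
1.1 [ 0.4178 -0.1368  0.2387] psi 0.0652 z [ 0. -0. -1.] q [-0.59 -0.14  1.93 -0.    1.35 -0.65] w 0.08848616949576725
```

View pics/w1.png

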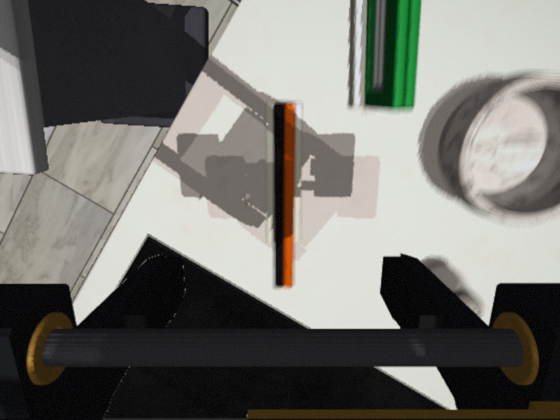

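Wrist view: bar from (286,103) to (284,286), black on the left, orange on the right.

```bash
python3 - <<'E'
from h import *
import json
T,S=P('top'),P('scene')
t=lambda u,v:(u/2.7+130-.3,v/2.7+130-.3)
W=P('',json.load(open('pics/w1.json')))
for uv,a in [((286,103),(539,355)),((284,286),(765,346))]: print(at(W,uv,.119),at(W,uv,.115),tri((T,t(*a)),(W,uv)))
E
```

```text
[ 0.41631786 -0.06493105  0.119     ] [ 0.41636504 -0.06499225  0.115     ] [ 0.41608129 -0.06594997  0.06139372]
[ 0.42455452 -0.20883435  0.119     ] [ 0.42472583 -0.21106401  0.115     ] [ 0.42391871 -0.21597619  0.10622952]
```

{"fn": "play_rows", "kwargs": {
  "commands": [
    [1,0.15,-0.1,-3,0,0,0],
    [1,0,0,-3,0,0,0],
    [1,0,0,-3,0,0,0],
    [1,0,0,-3,0,0,0],
    [1,0,0,-2,0,0,0],
    [1,0,0,-1.3,0,0,0],
    [1,0,0,0,0,0,0],
    [0,0,0,0,0,0,0],
    [0,0,0,0,0,0,0],
    [0,0,0,0,0,0,0]
  ]
}}

```text
time: 2.15
eef_pos: [0.4194, -0.1401, 0.0866]
tool_rot: [0.686, 0.728, 0.0, 0.001]
wrist_force: [-0.4, -0.7, 0.3]
width: 0.066
grip_force: 0.0
```

{"fn": "play_rows", "kwargs": {
  "commands": [
    [0,0,0,0,0,0,0],
    [0,0,0,0,0,0,0],
    [0,0,0,0,0,0,0],
    [0,0,0,0,0,0,0],
    [0,0,0,0,0,0,0],
    [0,0,0,0,0,0,0],
    [0,0,0,0,0,0,0],
    [0,0,0,0,0,0,0],
    [0,0,0,0,0,0,0],
    [0,0,0,0,0,0,0]
  ]
}}

```text
time: 3.15
eef_pos: [0.4188, -0.1396, 0.0857]
tool_rot: [0.686, 0.728, -0.0, -0.0]
wrist_force: [-0.8, -0.6, -1.2]
width: 0.0159
grip_force: 30.0
```

{"fn": "play_rows", "kwargs": {
  "commands": [
    [0,0,0,1,0,0,0],
    [0,0,0,3,0,0,0],
    [0,0,0,3.5,0,0,0],
    [0,0,0,3.5,0,0,0],
    [0,0,0,3,0,0,0],
    [0,0,0,0,0,0,0],
    [0,0,0,0,0,0,0.05],
    [0,0.4,1,0,0,0,0.1],
    [0,1,2,0,0,0,0.14],
    [0,1,2,0,0,0,0.14]
  ]
}}

```text
time: 4.15
eef_pos: [0.4421, -0.0889, 0.2243]
tool_rot: [0.513, 0.859, -0.0, -0.001]
wrist_force: [0.6, -0.1, -2.4]
width: 0.0158
grip_force: 30.0
```

{"fn": "play_rows", "kwargs": {
  "commands": [
    [0,1.1,2,0,0,0,0.14],
    [0,1.1,2,0,0,0,0.14],
    [0,1.1,2,0,0,0,0.14],
    [0,1.1,2,0,0,0,0.14],
    [0,1.1,2,0,0,0,0.14],
    [0,1.1,2,0,0,0,0.14],
    [0,1.1,2,0,0,0,0.14],
    [0,1.1,2,0,0,0,0.14],
    [0,1.1,2,0,0,0,0.14],
    [0,1.1,2,0,0,0,0.14]
  ]
}}

```text
time: 5.15
eef_pos: [0.5522, 0.1112, 0.2238]
tool_rot: [-0.162, 0.987, 0.0, -0.001]
wrist_force: [0.1, 0.4, -1.8]
width: 0.0155
grip_force: 30.0
```

{"fn": "play_rows", "kwargs": {
  "commands": [
    [0,1.1,2,0,0,0,0.14],
    [0,1.1,2,0,0,0,0.14],
    [0,1.1,2,0,0,0,0.14],
    [0,1.1,2,0,0,0,0.14],
    [0,0.4,1,0,0,0,0.11],
    [0,0,0,0,0,0,0],
    [0,0,0,0,0,0,0],
    [0,0,0,0,0,0,0],
    [0,0,0,0,0,0,0],
    [0,0,0,0,0,0,0]
  ]
}}

```text
time: 6.15
eef_pos: [0.6008, 0.1997, 0.2258]
tool_rot: [-0.474, 0.881, -0.0, 0.0]
wrist_force: [0.3, -0.9, -1.6]
width: 0.0153
grip_force: 30.0
```

```bash
python3 look.py w2; python3 - <<'E'
from workcell import snapshot
import cv2,numpy as np
a=snapshot('scene')[100:290,120:370,::-1];b=snapshot('top')[100:260,120:320,::-1]
cv2.imwrite('pics/s2.png',cv2.resize(a,None,fx=3,fy=3,interpolation=cv2.INTER_CUBIC));cv2.imwrite('pics/t2.png',cv2.resize(b,None,fx=3.5,fy=3.5,interpolation=cv2.INTER_CUBIC))
E
```

```text
6.15 [0.6008 0.1997 0.2258] psi 2.5585 z [ 0. -0. -1.] q [ 0.13  0.32  1.47 -0.    1.36 -2.42] w 0.01533118175745092
```

View pics/s2.png

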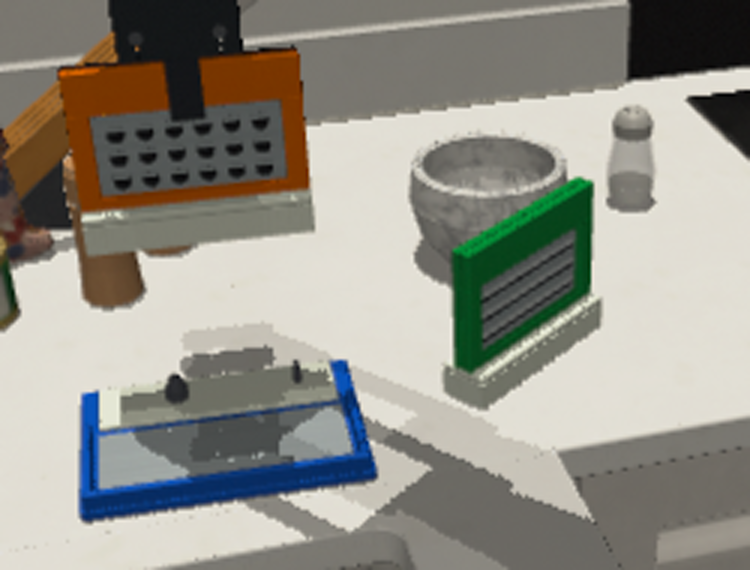

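View pics/w2.png

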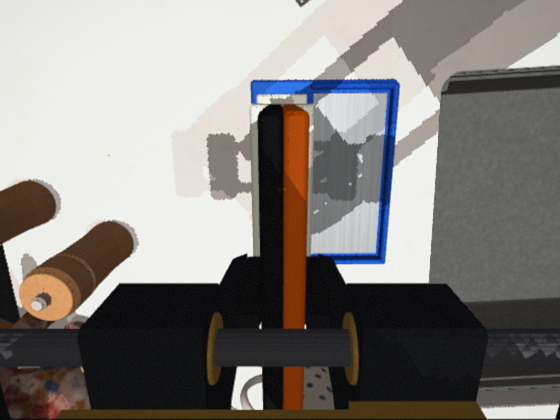

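Scene crop: orange side faces the tray; foot bottom corners (87,256) and (315,229). Wrist: foot end spans (250..314, 103). Checking against the predicted pose.

```bash
python3 - <<'E'
from h import *
import json
np.set_printoptions(precision=4,suppress=True)
S=P('scene');W=P('',json.load(open('pics/w2.json')))
yaw=2.5585-np.pi;c=np.array([.6008,.1997,.1401])
R=np.array([[np.cos(yaw),-np.sin(yaw),0],[np.sin(yaw),np.cos(yaw),0],[0,0,1]])
def pr(M,X): x=M[0]@(M[1]@X+M[2]);return x[:2]/x[2]
sc=lambda p:(p-[120,100]+.3)*3
for p in [(-18,73,0),(-18,-73,0),(-18,73,26),(-18,-73,26),(-8,73,119),(-8,-73,119)]: 
    X=c+R@(np.array(p)/1e3);print(p,'scene',sc(pr(S,X)),'wrist',pr(W,X))
for p in [(18,-73,26),(18,-73,0)]: print(p,'wrist',pr(W,c+R@(np.array(p)/1e3)))
for u in [(87,256),(315,229)]: 
    X=at(S,np.array(u)/3+[119.7,99.7],.140);print(R.T@(X-c)*1e3)
# seat features in wrist at assumed seat
c0=np.array([.6005,.2005,.014])
for p in [(18,-73,0),(-18,-73,0)]: print('pad',pr(W,c0+R@(np.array(p)/1e3)))
# stand outer corners seen in wrist -> seat frame
for u in [(251,81),(399,80),(384,263)]: print('stand',R.T@(at(W,u,.02)-[.6005,.2005,.02])*1e3)
E
```

```text
(-18, 73, 0) scene [ 88.2866 256.8627] wrist [307.3158 309.361 ]
(-18, -73, 0) scene [316.5061 231.7584] wrist [312.233  101.0163]
(-18, 73, 26) scene [ 82.0001 220.3747] wrist [309.8818 331.3873]
(-18, -73, 26) scene [313.6531 195.9065] wrist [315.9772 101.5774]
(-8, 73, 119) scene [58.4212 74.6275] wrist [301.9806 469.4206]
(-8, -73, 119) scene [300.943   53.2313] wrist [309.9482 105.6814]
(18, -73, 26) wrist [249.7736 101.5553]
(18, -73, 0) wrist [253.4391 100.9967]
[-16.4087  73.8366  -0.1   ]
[-13.6179 -72.5241  -0.1   ]
pad [264.4114  99.9926]
pad [302.503  100.0052]
stand [ 29.7591 -89.7172   0.    ]
stand [-105.6647  -90.6198    0.    ]
stand [-107.1484   93.0853    0.    ]
```

{"fn": "play_rows", "kwargs": {
  "commands": [
    [0,0,0.1,-2,0,0,0],
    [0,0,0,-3,0,0,0],
    [0,0,0,-3,0,0,0],
    [0,0,0,-1.5,0,0,0],
    [0,0,0,-0.7,0,0,0],
    [0,0,0,0,0,0,0],
    [0,0,0,0,0,0,0],
    [0,0,0,-0.3,0,0,0],
    [0,0,0,-0.3,0,0,0],
    [0,0,0,0,0,0,0]
  ]
}}

```text
time: 7.3
eef_pos: [0.6008, 0.2013, 0.1178]
tool_rot: [-0.475, 0.88, -0.0, 0.0]
wrist_force: [-0.2, 0.1, -2.9]
width: 0.0156
grip_force: 30.0
```

```bash
python3 look.py w3; python3 - <<'E'
from workcell import snapshot
import cv2,numpy as np
a=snapshot('scene')[150:290,130:280,::-1]
cv2.imwrite('pics/s3.png',cv2.resize(a,None,fx=4,fy=4,interpolation=cv2.INTER_CUBIC))
E
```

```text
7.3 [0.6008 0.2013 0.1178] psi 2.56 z [ 0.  0. -1.] q [ 0.14  0.43  1.54 -0.    1.16 -2.42] w 0.015640291445049016
```

View pics/s3.png

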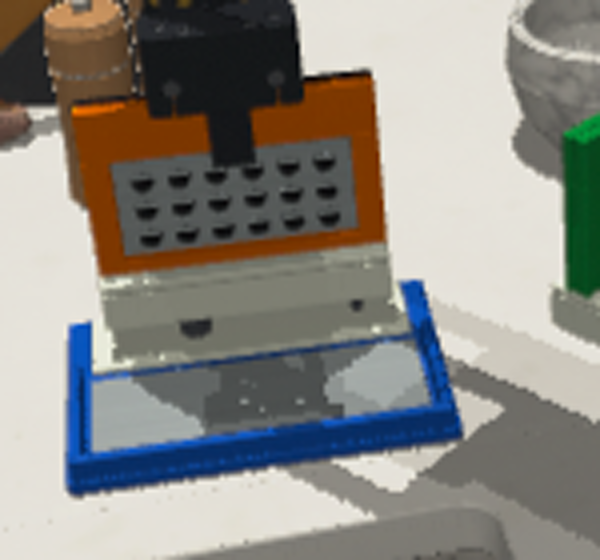

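The foot is just above the pin tips (pins at (196,328) and (357,305)) and well aligned; lowering on.

{"fn": "play_rows", "kwargs": {
  "commands": [
    [0,0,0,-0.3,0,0,0],
    [0,0,0,-0.3,0,0,0],
    [0,0,0,-0.3,0,0,0],
    [0,0,0,-0.3,0,0,0],
    [0,0,0,-0.3,0,0,0],
    [0,0,0,-0.2,0,0,0],
    [0,0,0,0,0,0,0],
    [0,0,0,0,0,0,0],
    [0,0,0,0,0,0,0],
    [0,0,0,0,0,0,0]
  ]
}}

```text
time: 8.4
eef_pos: [0.601, 0.2014, 0.1009]
tool_rot: [-0.475, 0.88, -0.0, 0.0]
wrist_force: [-0.3, -0.2, -1.3]
width: 0.0156
grip_force: 30.0
```

{"fn": "play_rows", "kwargs": {
  "commands": [
    [0,0,0,-0.1,0,0,0],
    [0,0,0,0,0,0,0],
    [0.4,0,0,0,0,0,0],
    [0.6,0,0,0,0,0,0],
    [0.6,0,0,0,0,0,0],
    [0.6,0,0,0,0,0,0],
    [0.6,0,0,0,0,0,0],
    [0.6,0,0,0,0,0,0],
    [0.6,0,0,0,0,0,0],
    [0.6,0,0,0,0,0,0]
  ]
}}

```text
time: 9.4
eef_pos: [0.6008, 0.2013, 0.0997]
tool_rot: [-0.475, 0.88, 0.0, -0.0]
wrist_force: [0.2, 0.2, -0.2]
width: 0.0529
grip_force: 0.0
```

{"fn": "play_rows", "kwargs": {
  "commands": [
    [0.6,0,0,0,0,0,0],
    [0.6,0,0,1,0,0,0],
    [0.6,0,0,2,0,0,0],
    [0.6,0,0,3,0,0,0],
    [0.6,0,0,3,0,0,0],
    [0.6,0,0,2,0,0,0],
    [0.6,0,0,0,0,0,0],
    [0.6,0,0,0,0,0,0],
    [0.6,0,0,0,0,0,0],
    [0.6,0,0,0,0,0,0]
  ]
}}

```text
time: 10.4
eef_pos: [0.5999, 0.2011, 0.2079]
tool_rot: [-0.475, 0.88, 0.001, -0.001]
wrist_force: [-0.5, 0.4, 0.6]
width: 0.0528
grip_force: 0.0
```

```bash
python3 look.py w4; python3 - <<'E'
from workcell import snapshot
import cv2,numpy as np
a=snapshot('scene')[150:290,130:280,::-1]
cv2.imwrite('pics/s4.png',cv2.resize(a,None,fx=4,fy=4,interpolation=cv2.INTER_CUBIC))
from h import *
S=P('scene');yaw=-.581;R=np.array([[np.cos(yaw),-np.sin(yaw),0],[np.sin(yaw),np.cos(yaw),0],[0,0,1]])
for p in [(-18,73,0),(-18,-73,0),(-8,73,119),(-8,-73,119)]:
    X=R@(np.array(p)/1e3)+[.601,.2012,.014];x=S[0]@(S[1]@X+S[2]);print(p,(x[:2]/x[2]-[130,150]+.3)*4)
E
```

```text
10.4 [0.5999 0.2011 0.2079] psi 2.5599 z [-0.003 -0.    -1.   ] q [ 0.14  0.34  1.48 -0.    1.33 -2.42] w 0.05282513150771449
(-18, 73, 0) [112.51171096 360.9857236 ]
(-18, -73, 0) [396.64363124 323.80906539]
(-8, 73, 119) [ 77.33819875 146.98554111]
(-8, -73, 119) [378.04316172 113.50586916]
```

View pics/s4.png

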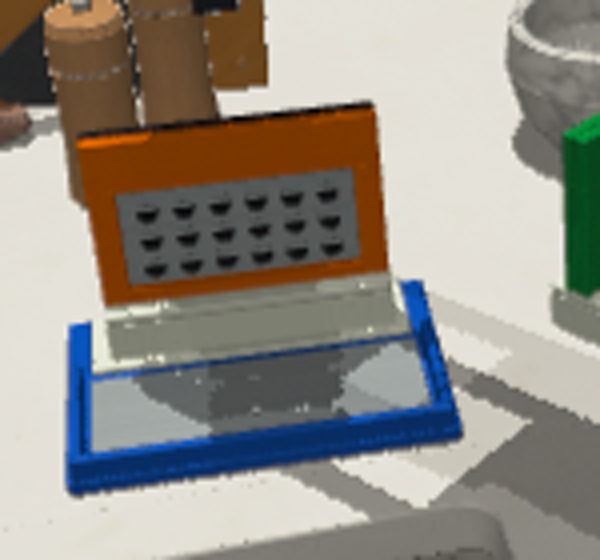

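The plate is seated: its top edge at (78,145)–(375,112) and foot bottom near (110,360) match the predicted seated pose, with orange towards the tray and the gripper clear.

```bash
python3 -c "
from workcell import workorder
print(workorder.close_job())"
```

```text
the job is handed in; nothing more can be done
None
```

The grater plate is on both pins of the blue stand, fully home, upright and released with its orange side to the tray; the job is handed in (10.4 s, no verdict returned), and the slicer and mortar were not touched.

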